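Dim the photometer beam, then uncap its sample well

ROBOT

A 7-joint arm with a two-finger parallel gripper is mounted at the origin on the work surface. World frame = base frame: x ahead of the robot, y to its left, z up, the work surface at z = 0. Lengths are in m, angles in rad, forces in N, time in s.
With the tool pointing down it reaches from about 0.4 to 0.85 m from the base axis. Payload 10.4 kg.
Tool frame: the origin (TCP) lies midway between the tips of the shut fingers; the grasp point (between the pads) lies 19 mm behind it (r.tcp_to_grasp is the z of the grasp point in the tool frame, in m); z points along the fingers, x is the direction in which the jaws open and shut, and the axes are right-handed (so a half turn about z gives the same grasp; the last joint's range is limited). The gripper opens to 87 mm and grips with 3 to 60 N. Pads are 19 mm wide; open, the fingers measure 117 mm over their backs; the gripper's body (75 mm by 190 mm) begins 51 mm behind the grasp point.
Start: joints at [1.204, 0.332, -0.065, 1.46, 0.022, 1.35, -0.088], TCP at [0.211, -0.588, 0.223] pointing down, gripper open.
Joint ranges: [-2.6, 2.6], [-0.5, 2.12], [-1.47, 1.34], [0.16, 2.42], [-1.27, 4.41], [0.06, 2.06], [-2.6, 2.6]. Speed limits (rad/s): [2.22, 2.22, 2.79, 2.79, 3.14, 3.14, 3.14].

INTERFACE

Orientations are given as a unit quaternion [x, y, z, w].
In Python, from bench import r, camera, close_job gives the robot as it stands. The module is installed in compiled form; this text tells all that it offers.
- The arm moves only by the shell command python3 -m crank 'ROWS' [FORCE]. ROWS is JSON, a list of rows, each an object of numbers: "x", "y", "z": the shift along the tool's x, y, z scaled (see below); "ax", "ay", "az": the turn, a rotation vector about the tool's x, y, z scaled (see below); "claw": the closure, from -1 (fully open) to 1 (shut), so that 0 is half open. A call has exactly 5 rows; each row is the pose to reach, as a shift and turn from the pose commanded when the call began, along the tool's axes at that moment; what a row does not reach only later rows make up. The controller multiplies each number of a shift by 1 m and each number of a turn by 2 rad. A row lasts 1/12 s, in which the tool goes at most 41.7 mm and 7.16 degrees, less where a joint would pass 70% of its speed; a pose out of reach is approached as far as the arm can. A call with a number of a shift or a turn outside -1 to 1 is refused whole. A call with a gripper value outside its range is refused whole. The fingers move at their own pace and stop on an object; FORCE is the grip in N (left out, the last holds). Time passes only in rows, so rows that repeat a pose let the fingers close, or fill a call up. It gives the time, the measured TCP pose, the force and the opening at its end, in the units of the state.
- r.read_state(): the state, without advancing time (a new reading comes with each control period).
- camera(name): name is "scene" or "top" or "wrist"; returns a dict with "color" (400x640x3 uint8, blue, green, red), "fx", "fy", "cx", "cy" (pixels), "eye" and "orientation" of the camera in the world. Camera axes: x right, y down, z forward; pixel columns grow to the right and rows downward; lengths in m; the calibration is good to about 2 mm. The wrist camera is an equidistant fisheye: a pixel r from the principal point sees the ray r / f radians off the axis. A picture is of the moment at which its call begins. There is no depth.
- close_job(): hands the job in, once; it reports no verdict.
The state is a dict: "time": time; "joint_positions": joint angles; "joint_vel": joint speeds; "joint_torque": joint torques, N m; "ee_pos": TCP position; "eef_rot": TCP orientation; "ft_force": force on the tool from outside, world axes, zero at the start; "torque": the same for the moment, N m; "width": finger opening in m.
Only numpy, scipy, OpenCV 4.12 (cv2) and the standard library are available. Lean on these libraries where they do the work, as an engineer would, in place of code of your own. Each camera call takes 0.05 s, during which the arm holds its last target. There are 200 camera calls.

TASK

Get the bench photometer ready for its next sample. First swing the red-handled beam lever until it points at the green index tab, so that the beam is dimmed before the well is opened; then lift the loose blue cap off the sample well and set it down gently, open side down, in the yellow cup of the cap stand, without dropping it. Leave the lever at the tab and do not disturb the beaker and the jar.

Things in the scene. Friction and masses are not known exactly. Their poses are not given: they have to be found in the camera images.
- photometer: White bench instrument with a flat white top, 240 (x) x 320 (y) x 65 mm high, fixed to the bench. Origin: centre of its underside; z up; its front (small display, buttons) faces its own -x. At its own (0, +105) mm the capped sample well stands on the top, at (+50, -55) mm the pivot of the lever.
- well (a point): Point on the photometer's top (65 mm above the bench) at the centre of the sample well. The well's aluminium collar, 30 mm in diameter, rises 13 mm above this point inside the cap.
- cap: Loose blue round cap, 44 mm in diameter, 44 mm tall, about 50 g, white dot on its top. Origin: centre of its underside, z up along its axis. Its underside is hollow: a bore of 36 mm diameter, 16 mm deep, sits loosely over the well's collar, its rim on the photometer's top. Not fastened: lift it straight up 20 mm to clear the collar.
- holder: Cap stand fixed to the bench: dark round foot 84 mm in diameter, thin steel stem, yellow open cup at the top. Total height 55 mm. It stands left or right of the photometer. Origin: centre of the foot's underside, z up.
- holder_in (a point): Centre of the inner floor of the cap stand's yellow cup, 45 mm above the bench. The cup is 62 mm in outer and 54 mm in inner diameter; its rim stands 10 mm above this floor.
- lever_pivot (a point): Point on the photometer's top (65 mm above the bench) on the lever's upright turning axis.
- lever (a joint): Angle of the beam lever about its upright axis (rad), range -0.95 to 0.95. At 0 it points to the photometer's front (the photometer's -x); it grows counter-clockwise seen from above (away from the cap). Friction holds it wherever it is left; turning it takes about 1 N at the handle.
- lever_grip (a point): Point on the axis of the lever's red upright handle, 75 mm from the pivot and 34 mm above the photometer's top. The handle is a round post, 16 mm in diameter, from the arm up to 50 mm above that top. The arm is dark, flat, 12 mm wide, reaches 92 mm from the pivot and lies 6 to 13 mm above the top. The point's x axis points outward along the arm, z up.
- index: Green index tab, fixed on the photometer's top just beyond the lever's end; its place varies. Its origin lies on the lever's pivot axis at the photometer's top; its x axis points from the pivot to the tab: the lever is set when its arm lies along this axis. The joint value wanted is the yaw of this body minus the yaw of the photometer minus pi.
- index_tab (a point): Centre of the upper face of the green tab, 108 mm from the pivot axis, 4 mm above the photometer's top. The tab is 22 mm long (along the radius), 10 mm wide and 4 mm high; the end of the lever's arm passes 5 mm short of it.
- beaker: Bystander: loose clear beaker, 70 mm in diameter, 90 mm tall, standing to the left or right of the photometer, across from the cap stand. Origin: centre of its underside.
- jar: Bystander: loose amber jar with white lid, 60 mm in diameter, 110 mm tall, standing to the left of the photometer, near its far end. Origin: centre of its underside.
Not all that is in view belongs to the job. Several things have the shape of the cap; the one meant has the colours described above. What is shaped like the holder but purple is not meant.

How it is judged:
By the outcome, as a careful person would: the job done as asked, in the order asked, and still so for the second after the job is handed in, with the robot touching nothing.
It also fails if it takes over 61 s, if anything falls off the work surface, if the arm or the gripper's body presses on something with over 40 N, if the wrist force passes 120 N, or if a joint passes its speed limit or range.

## Working session

There is one attempt and no reset: what is moved stays moved. The work goes in short steps, Python scripts to look and compute and a shell command to move; the robot and the scene stay as the last step left them, time stands still between calls to the robot, and variables do not carry over. Pictures are saved under pics/ and viewed, about 8 in all and at most 12, crops included, and the job is handed in when it is done.

```bash
mkdir -p pics
python3 - <<'E'
from bench import r,camera
import cv2,numpy as np,pickle
print(r.read_state(), r.tcp_to_grasp)
for n in("scene","top"):
    c=camera(n); cv2.imwrite(f"pics/{n}0.png",c["color"]); pickle.dump(c,open(f"{n}.pkl","wb"))
    print(n,{k:v for k,v in c.items() if k!="color"})
E
```

```text
{'time': 0.0, 'joint_positions': array([ 1.20440501,  0.33286087, -0.06468534,  1.46095283,  0.02161091,
        1.34988749, -0.08848297]), 'joint_vel': array([ 9.38428585e-04, -7.87658621e-04,  3.50035818e-05, -2.07072652e-04,
       -4.63768422e-04, -1.06104880e-04, -9.27691717e-04]), 'joint_torque': array([ 5.76217426e-04, -6.23266697e+01,  2.53168697e-02, -3.89896989e+01,
       -6.12023938e-02,  3.96115123e-02,  1.45479444e-04]), 'ee_pos': array([ 0.2105135 , -0.58806787,  0.22175528]), 'eef_rot': array([ 8.17644034e-01, -5.75723662e-01, -6.00012648e-04, -3.72798376e-04]), 'ft_force': array([-0.08025159, -0.42306441,  0.1322412 ]), 'torque': array([0.03584842, 0.01398238, 0.03280393]), 'width': 0.08685105462552102} -0.0187
scene {'fx': 425.05065054246626, 'fy': 425.05065054246626, 'cx': 315.4679252995332, 'cy': 196.4839167864543, 'eye': array([ 1.08285503, -0.39569392,  0.74877397]), 'orientation': array([ 0.82907604,  0.40728106, -0.16333806, -0.34651946])}
top {'fx': 455.7991347080121, 'fy': 455.7991347080121, 'cx': 315.40808487933094, 'cy': 195.16600087986558, 'eye': array([0.46654808, 0.00624302, 1.07462415]), 'orientation': array([-0.69562011,  0.71576623, -0.04227182,  0.04477114])}
```

View pics/top0.png

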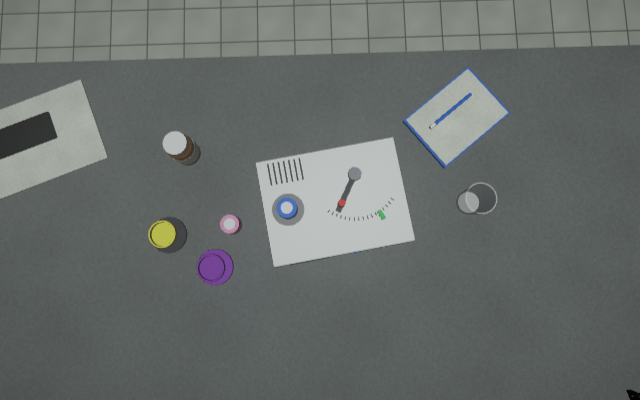

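View pics/scene0.png

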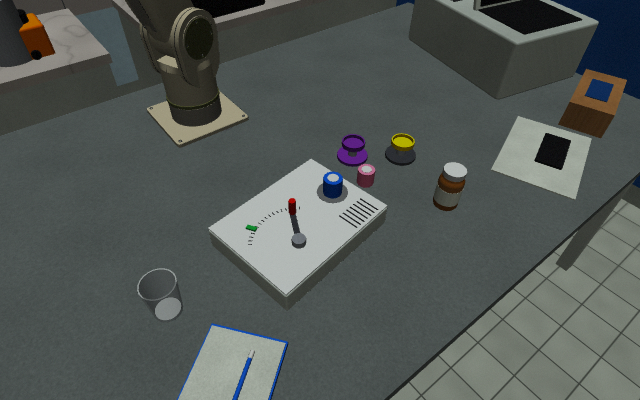

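Top view: the blue cap with a white dot is at (288,208) on the photometer, and a pink look-alike is at (230,224). The yellow cup on its dark foot is at (163,235), with a purple decoy at (214,267). The lever runs from pivot (354,174) to handle (341,203), and the green tab is at (381,214). The jar is at (177,145) and the beaker at (475,200). The blue cap and yellow cup fit the description, and I'll confirm both in one enlarged crop.

Run:
```python
import cv2
a=cv2.imread("pics/top0.png")[130:280,140:420]
cv2.imwrite("pics/crop1.png",cv2.convertScaleAbs(cv2.resize(a,None,fx=2.85,fy=2.85,interpolation=cv2.INTER_CUBIC)[:, :800],alpha=1.3))
```

```text
(no output)
```

View pics/crop1.png

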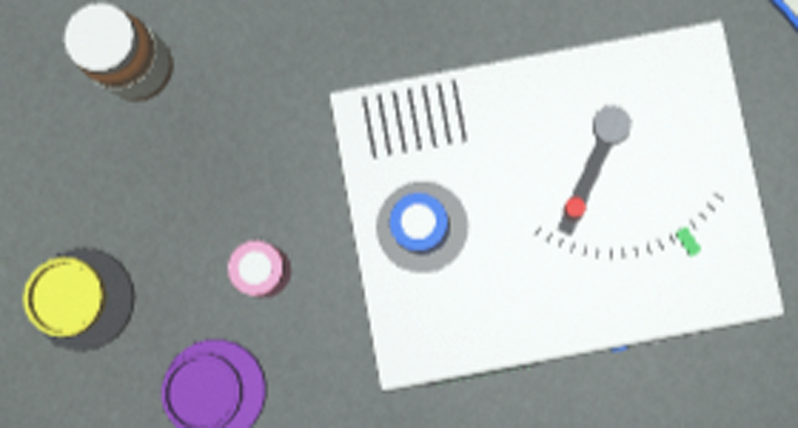

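The crop confirms the blue cap with a white dot on the grey collar at (418,222), and the yellow cup on the dark foot at (62,297). The pink and purple ones are decoys. Photometer corners are (331,93), (722,20), (784,315) and (382,390). The handle top is at (574,207) and the tab at (689,242).

```bash
cat > h.py <<'E'
import numpy as np,pickle
from scipy.spatial.transform import Rotation as R
def ray(c,u,v): 
    d=R.from_quat(c["orientation"]).apply([(u-c["cx"])/c["fx"],(v-c["cy"])/c["fy"],1]); return d
def at(c,u,v,z):
    d=ray(c,u,v); return c["eye"]+d*(z-c["eye"][2])/d[2]
def tool(p,q0,pos):  # world delta -> tool axes
    return R.from_quat(q0).inv().apply(np.array(p)-pos)
E
python3 - <<'E'
from h import *
from scipy.optimize import least_squares
t=pickle.load(open("top.pkl","rb")); s=pickle.load(open("scene.pkl","rb"))
T=lambda a,b,z: at(t,140+a/2.85,130+b/2.85,z)
C=np.array([T(*p,.065)[:2] for p in((331,93),(722,20),(784,315),(382,390))])
M=np.array([[.12,.16],[.12,-.16],[-.12,-.16],[-.12,.16]])
f=lambda x:(M@np.array([[np.cos(x[2]),np.sin(x[2])],[-np.sin(x[2]),np.cos(x[2])]])+x[:2]-C).ravel()
o=least_squares(f,[.45,0,0]); x=o.x; print("photometer",x,"res mm",o.fun*1e3)
P=lambda a,b:x[:2]+R.from_euler('z',x[2]).as_matrix()[:2,:2]@[a,b]
piv=P(.05,-.055);print("well model",P(0,.105),"cap top",T(418,222,.109),"pivot",piv,"knob",T(612,125,.08))
hd=T(574,207,.115);tb=T(689,242,.069)
print("scene cap",at(s,333,179,.109),"scene handle",at(s,292,200,.115),"scene tab",at(s,251,228,.069),"scene cup",at(s,402,141,.055))
for n,p in(("handle",hd),("tab",tb)):
    d=p[:2]-piv; print(n,p,"r",np.hypot(*d),"angle",np.arctan2(d[1],d[0])%(2*np.pi)-x[2]-np.pi, "world", np.degrees(np.arctan2(d[1],d[0])))
print("cup",T(62.5,297.5,.055))
print("pink",T(256,268,.04),"jar",T(100,37,.11),"purple",T(202,392,.055))
E
```

```text
photometer [ 0.57728701 -0.03454114  0.15580418] res mm [ 1.72462471  2.67538342  1.47950795 -1.80037544 -1.05525593 -2.67538031
 -2.14887673  1.80037232]
well model [0.56099368 0.06918701] cap top [0.56061399 0.06987854 0.109     ] pivot [ 0.63521596 -0.08111619] knob [ 0.63465311 -0.08022337  0.08      ]
scene cap [0.56221542 0.06899851 0.109     ] scene handle [ 0.56515048 -0.04505653  0.115     ] scene tab [ 0.54249564 -0.13636911  0.069     ] scene cup [0.51438091 0.35041422 0.055     ]
handle [ 0.5678849  -0.04659012  0.115     ] r 0.07566717726726335 angle -0.6296240652320071 world 152.8521204554577
tab [ 0.54290647 -0.13725796  0.069     ] r 0.10804138111822212 angle 0.39061608873166875 world -148.69242463264635
cup [0.51445649 0.35333692 0.055     ]
pink [0.53423327 0.2043007  0.04      ] jar [0.70867126 0.30866943 0.11      ] purple [0.43814652 0.24388605 0.055     ]
```

The model checks out: the well agrees with the cap within 1 mm, the handle radius is 75.7 mm and the tab radius 108.0 mm. The lever is at -0.63 and its target is about +0.39. I'll move above the handle at the current height.

```bash
python3 -m crank '[{"x":-0.026,"y":-0.0346},{"x":-0.052,"y":-0.069},{"x":-0.078,"y":-0.104},{"x":-0.104,"y":-0.138},{"x":-0.13,"y":-0.173}]' 10
python3 -m crank '[{"x":-0.026,"y":-0.0346},{"x":-0.052,"y":-0.069},{"x":-0.078,"y":-0.104},{"x":-0.104,"y":-0.138},{"x":-0.13,"y":-0.173}]'
python3 -m crank '[{"x":-0.026,"y":-0.0346,"az":0.05},{"x":-0.052,"y":-0.069,"az":0.1},{"x":-0.078,"y":-0.104,"az":0.15},{"x":-0.104,"y":-0.138,"az":0.2},{"x":-0.13,"y":-0.173,"az":0.25}]'
cat >> h.py <<'E'
def go(x,y,z,yaw):  # yaw deg of tool x in world
    from bench import r
    s=r.read_state(); q=R.from_quat(s["eef_rot"]); tgt=R.from_euler('z',yaw,degrees=True)*R.from_euler('x',180,degrees=True)
    print("t",s["time"],"pos",s["ee_pos"].round(4),"yaw",np.degrees(np.arctan2(*q.as_matrix()[1::-1,0])).round(2),"F",s["ft_force"].round(1),"w",round(s["width"],4),"q7",s["joint_positions"][6].round(2))
    print("shift",q.inv().apply(np.array([x,y,z])-s["ee_pos"]).round(4),"turn",((q.inv()*tgt).as_rotvec()/2).round(4))
E
python3 -c "
from h import *
go(.5665,-.0460,.15,-117.2)"
```

```text
t 0.1 pos [ 0.2105 -0.5881  0.2218] yaw -70.3 F [-0.1 -0.8 -0. ] w 0.0868 q7 -0.09
shift [-0.3903 -0.5179  0.0723] turn [3.000e-04 6.000e-04 4.093e-01]schema error: expected keys x, y, z, ax, ay, az, claw
schema error: expected keys x, y, z, ax, ay, az, claw
schema error: expected keys x, y, z, ax, ay, az, claw
```

Every row needs all the keys.

```bash
python3 -m crank '[{"x":-0.026,"y":-0.0346,"z":0,"ax":0,"ay":0,"az":0,"claw":-1},{"x":-0.052,"y":-0.069,"z":0,"ax":0,"ay":0,"az":0,"claw":-1},{"x":-0.078,"y":-0.104,"z":0,"ax":0,"ay":0,"az":0,"claw":-1},{"x":-0.104,"y":-0.138,"z":0,"ax":0,"ay":0,"az":0,"claw":-1},{"x":-0.13,"y":-0.173,"z":0,"ax":0,"ay":0,"az":0,"claw":-1}]' 10
python3 -c "
from h import *
go(.5665,-.0460,.15,-117.2)"
```

```text
time: 0.52
ee_pos: [0.3258, -0.4125, 0.2223]
eef_rot: [0.818, -0.576, -0.0, 0.0]
ft_force: [0.0, -0.5, 1.3]
width: 0.0869
t 0.5167 pos [ 0.3258 -0.4125  0.2223] yaw -70.31 F [ 0.  -0.5  1.3] w 0.0869 q7 -0.43
shift [-0.264  -0.3501  0.0722] turn [2.000e-04 0.000e+00 4.092e-01]
```

```bash
python3 -m crank '[{"x":-0.026,"y":-0.0346,"z":0,"ax":0,"ay":0,"az":0.04,"claw":-1},{"x":-0.052,"y":-0.069,"z":0,"ax":0,"ay":0,"az":0.08,"claw":-1},{"x":-0.078,"y":-0.104,"z":0,"ax":0,"ay":0,"az":0.12,"claw":-1},{"x":-0.104,"y":-0.138,"z":0,"ax":0,"ay":0,"az":0.16,"claw":-1},{"x":-0.13,"y":-0.173,"z":0,"ax":0,"ay":0,"az":0.2,"claw":-1}]' 10
python3 -c "
from h import *
go(.5665,-.0460,.15,-117.2)"
```

```text
time: 0.93
ee_pos: [0.4404, -0.2385, 0.2225]
eef_rot: [-0.685, 0.728, -0.0, -0.0]
ft_force: [1.0, -0.2, 0.2]
width: 0.087
t 0.9333 pos [ 0.4404 -0.2385  0.2225] yaw -93.45 F [ 1.  -0.2  0.2] w 0.087 q7 -1.25
shift [-0.1998 -0.1143  0.0725] turn [ 0.000e+00 -1.000e-04  2.072e-01]
```

```bash
python3 -m crank '[{"x":-0.033,"y":-0.019,"z":0,"ax":0,"ay":0,"az":0.04,"claw":-0.5},{"x":-0.066,"y":-0.038,"z":0,"ax":0,"ay":0,"az":0.08,"claw":-0.5},{"x":-0.1,"y":-0.057,"z":0,"ax":0,"ay":0,"az":0.12,"claw":-0.3},{"x":-0.133,"y":-0.076,"z":0,"ax":0,"ay":0,"az":0.16,"claw":-0.3},{"x":-0.166,"y":-0.095,"z":0,"ax":0,"ay":0,"az":0.2,"claw":-0.2}]' 10
python3 -c "
from h import *
go(.5665,-.0460,.15,-117.2)"
```

```text
time: 1.35
ee_pos: [0.5446, -0.0784, 0.2224]
eef_rot: [-0.527, 0.85, -0.0, -0.0]
ft_force: [0.7, -0.8, 0.7]
width: 0.0616
t 1.35 pos [ 0.5446 -0.0784  0.2224] yaw -116.38 F [ 0.7 -0.8  0.7] w 0.0616 q7 -2.05
shift [-0.0387 -0.0053  0.0724] turn [ 0.     -0.0001  0.0072]
```

```bash
python3 -m crank '[{"x":-0.013,"y":-0.002,"z":0.015,"ax":0,"ay":0,"az":0.007,"claw":-0.2},{"x":-0.026,"y":-0.0035,"z":0.03,"ax":0,"ay":0,"az":0.007,"claw":-0.2},{"x":-0.0387,"y":-0.0053,"z":0.05,"ax":0,"ay":0,"az":0.007,"claw":-0.2},{"x":-0.0387,"y":-0.0053,"z":0.0724,"ax":0,"ay":0,"az":0.007,"claw":-0.2},{"x":-0.0387,"y":-0.0053,"z":0.0724,"ax":0,"ay":0,"az":0.007,"claw":-0.2}]' 10
python3 -c "
from h import *
go(.5665,-.0460,.087,-117.2)
from bench import camera
import cv2
c=camera('wrist');cv2.imwrite('pics/w1.png',c['color']);print({k:v for k,v in c.items() if k!='color'})
q=R.from_quat(c['orientation'])
def pr(p):
    v=q.inv().apply(np.array(p)-c['eye']);a=np.arctan2(np.hypot(v[0],v[1]),v[2]);k=c['fx']*a/np.hypot(v[0],v[1]);return (c['cx']+k*v[0]).round(1),(c['cy']+k*v[1]).round(1)
print(pr([.5665,-.046,.115]),pr([.5429,-.1370,.069]))
"
```

```text
time: 1.77
ee_pos: [0.5635, -0.0468, 0.1456]
eef_rot: [-0.524, 0.852, 0.002, -0.003]
ft_force: [-0.9, -0.1, -0.3]
width: 0.0526
t 1.7667 pos [ 0.5635 -0.0468  0.1456] yaw -116.85 F [-0.9 -0.1 -0.3] w 0.0526 q7 -2.15
shift [-0.0022 -0.0027  0.0586] turn [ 0.0033 -0.0011  0.003 ]
{'fx': 309.70691628693146, 'fy': 309.70691628693146, 'cx': 317.2708487053352, 'cy': 204.61029820763602, 'eye': array([ 0.63735364, -0.08316886,  0.30790373]), 'orientation': array([-0.51736566,  0.84191854,  0.13014394, -0.08104626])}
(np.float64(315.0), np.float64(231.0)) (np.float64(426.0), np.float64(186.2))
```

View pics/w1.png

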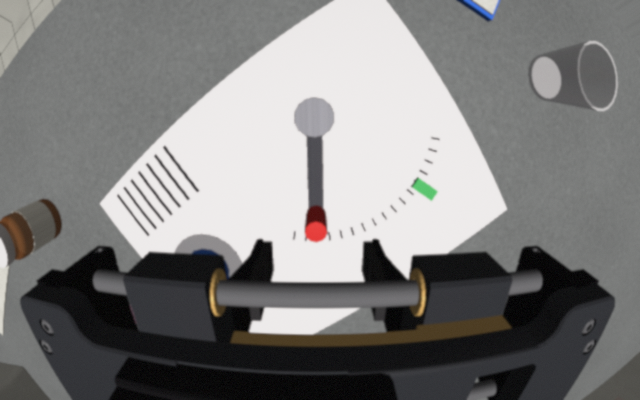

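The wrist view shows the red handle top at (316,231), where (315,231) was predicted, centred between the fingers. The green tab is at (425,188), where (426,186) was predicted. The estimates hold, so I'll descend.

```bash
python3 -m crank '[{"x":0,"y":0,"z":0.01,"ax":0,"ay":0,"az":0,"claw":-0.2},{"x":0,"y":0,"z":0.03,"ax":0,"ay":0,"az":0,"claw":-0.2},{"x":0,"y":0,"z":0.05,"ax":0,"ay":0,"az":0,"claw":-0.2},{"x":0,"y":0,"z":0.062,"ax":0,"ay":0,"az":0,"claw":-0.2},{"x":0,"y":0,"z":0.062,"ax":0,"ay":0,"az":0,"claw":-0.2}]' 10
python3 -c "
from h import *
go(.5665,-.0460,.087,-117.2)"
```

```text
time: 2.23
ee_pos: [0.5646, -0.0482, 0.0864]
eef_rot: [-0.523, 0.853, 0.001, -0.001]
ft_force: [-0.7, -0.1, 1.1]
width: 0.0521
t 2.2333 pos [ 0.5646 -0.0482  0.0864] yaw -116.99 F [-0.7 -0.1  1.1] w 0.0521 q7 -2.18
shift [-0.0029 -0.0007 -0.0007] turn [ 0.0013 -0.0006  0.0019]
```

```bash
python3 -m crank '[{"x":-0.002,"y":0,"z":0,"ax":0,"ay":0,"az":0,"claw":-0.2},{"x":-0.002,"y":0,"z":0,"ax":0,"ay":0,"az":0,"claw":0.2},{"x":-0.002,"y":0,"z":0,"ax":0,"ay":0,"az":0,"claw":0.6},{"x":-0.002,"y":0,"z":0,"ax":0,"ay":0,"az":0,"claw":1},{"x":-0.002,"y":0,"z":0,"ax":0,"ay":0,"az":0,"claw":1}]' 8
python3 -m crank '[{"x":0,"y":0,"z":0,"ax":0,"ay":0,"az":0,"claw":1},{"x":0,"y":0,"z":0,"ax":0,"ay":0,"az":0,"claw":1},{"x":0,"y":0,"z":0,"ax":0,"ay":0,"az":0,"claw":1},{"x":0,"y":0,"z":0,"ax":0,"ay":0,"az":0,"claw":1},{"x":0,"y":0,"z":0,"ax":0,"ay":0,"az":0,"claw":1}]' 8
cat > arc.py <<'E'
from h import *
import sys
# rows along the arc about the pivot: from the measured yaw through steps of d deg, in tool axes
from bench import r
s=r.read_state(); q=R.from_quat(s["eef_rot"]); p=s["ee_pos"]; piv=np.array([.6352,-.0811])
d=p[:2]-piv; print("t",s["time"],p.round(4),"r",np.hypot(*d).round(4),"ang",np.degrees(np.arctan2(d[1],d[0])).round(2),"yaw",np.degrees(np.arctan2(*q.as_matrix()[1::-1,0])).round(2),"F",s["ft_force"].round(1),"w",s["width"].round(4))
for k in range(1,6):
    a=float(sys.argv[1])*k; v=R.from_euler('z',a,degrees=True).apply([*d,0])
    print(a,q.inv().apply([*(v[:2]-d),0]).round(4),"az",(-np.radians(a)/2).round(4))
E
python3 arc.py 5
```

```text
time: 2.65
ee_pos: [0.5672, -0.046, 0.0889]
eef_rot: [-0.523, 0.852, -0.0, 0.0]
ft_force: [-0.6, -0.1, -0.5]
width: 0.0334
time: 3.07
ee_pos: [0.5667, -0.046, 0.0882]
eef_rot: [-0.523, 0.852, -0.0, -0.0]
ft_force: [-1.0, -0.9, 1.5]
width: 0.0158Traceback (most recent call last):
  File "arc.py", line 6, in <module>
    d=p[:2]-piv; print("t",s["time"],p.round(4),"r",np.hypot(*d).round(4),"ang",np.degrees(np.arctan2(d[1],d[0])).round(2),"yaw",np.degrees(np.arctan2(*q.as_matrix()[1::-1,0])).round(2),"F",s["ft_force"].round(1),"w",s["width"].round(4))
                                                                                                                                                                                                                         ^^^^^^^^^^^^^^^^
AttributeError: 'float' object has no attribute 'round'
```

Gripped: the width is 15.8 mm against the 16 mm handle.

```bash
sed -i 's/s\["width"\].round(4)/round(s["width"],4)/' arc.py; python3 arc.py 5
```

```text
t 3.0667 [ 0.5667 -0.046   0.0882] r 0.077 ang 152.84 yaw -116.94 F [-1.  -0.9  1.5] w 0.0158
5.0 [ 0.0067 -0.0003  0.    ] az -0.0436
10.0 [ 0.0134 -0.0011  0.    ] az -0.0873
15.0 [ 0.0199 -0.0025  0.    ] az -0.1309
20.0 [ 0.0263 -0.0045  0.    ] az -0.1745
25.0 [ 0.0326 -0.0071  0.    ] az -0.2182
```

```bash
python3 -m crank '[{"x":0.0053,"y":-0.0002,"z":0,"ax":0,"ay":0,"az":-0.035,"claw":1},{"x":0.0105,"y":-0.0007,"z":0,"ax":0,"ay":0,"az":-0.07,"claw":1},{"x":0.0157,"y":-0.0016,"z":0,"ax":0,"ay":0,"az":-0.105,"claw":1},{"x":0.0208,"y":-0.0028,"z":0,"ax":0,"ay":0,"az":-0.14,"claw":1},{"x":0.0258,"y":-0.0044,"z":0,"ax":0,"ay":0,"az":-0.1745,"claw":1}]' 8; python3 arc.py 4
```

```text
time: 3.48
ee_pos: [0.5593, -0.0709, 0.0883]
eef_rot: [-0.664, 0.747, -0.0, 0.0]
ft_force: [1.6, 0.1, -0.4]
width: 0.0159
t 3.4833 [ 0.5593 -0.0709  0.0883] r 0.0766 ang 172.34 yaw -96.74 F [ 1.6  0.1 -0.4] w 0.0159
4.0 [ 0.0053 -0.0001 -0.    ] az -0.0349
8.0 [ 0.0107 -0.0006 -0.    ] az -0.0698
12.0 [ 0.016  -0.0014 -0.    ] az -0.1047
16.0 [ 0.0212 -0.0026 -0.    ] az -0.1396
20.0 [ 0.0263 -0.0042 -0.    ] az -0.1745
```

```bash
python3 -m crank '[{"x":0.0053,"y":-0.0002,"z":0,"ax":0,"ay":0,"az":-0.035,"claw":1},{"x":0.0105,"y":-0.0007,"z":0,"ax":0,"ay":0,"az":-0.07,"claw":1},{"x":0.0157,"y":-0.0016,"z":0,"ax":0,"ay":0,"az":-0.105,"claw":1},{"x":0.0208,"y":-0.0028,"z":0,"ax":0,"ay":0,"az":-0.14,"claw":1},{"x":0.0258,"y":-0.0044,"z":0,"ax":0,"ay":0,"az":-0.1745,"claw":1}]' 8; python3 arc.py 3.8
```

```text
time: 3.9
ee_pos: [0.5608, -0.0969, 0.0883]
eef_rot: [0.784, -0.621, 0.0, -0.001]
ft_force: [3.3, 1.6, -1.4]
width: 0.0155
t 3.9 [ 0.5608 -0.0969  0.0883] r 0.0761 ang -168.0 yaw -76.73 F [ 3.3  1.6 -1.4] w 0.0155
3.8 [ 0.005  -0.0001 -0.    ] az -0.0332
7.6 [ 0.0101 -0.0004 -0.    ] az -0.0663
11.399999999999999 [ 0.0151 -0.0012  0.    ] az -0.0995
15.2 [ 0.02   -0.0022  0.    ] az -0.1326
19.0 [ 0.0249 -0.0036  0.    ] az -0.1658
```

```bash
python3 -m crank '[{"x":0.005,"y":-0.0001,"z":0,"ax":0,"ay":0,"az":-0.033,"claw":1},{"x":0.01,"y":-0.0005,"z":0,"ax":0,"ay":0,"az":-0.066,"claw":1},{"x":0.015,"y":-0.0012,"z":0,"ax":0,"ay":0,"az":-0.1,"claw":1},{"x":0.0249,"y":-0.0036,"z":0,"ax":0,"ay":0,"az":-0.166,"claw":1},{"x":0.0249,"y":-0.0036,"z":0,"ax":0,"ay":0,"az":-0.166,"claw":1}]' 8; python3 arc.py 1
python3 - <<'E'
from bench import camera
import cv2
c=camera("wrist"); 
cv2.imwrite("pics/w2.png",cv2.resize(c["color"][60:290,180:500],None,fx=2.5,fy=2.5,interpolation=cv2.INTER_CUBIC))
from h import *
q=R.from_quat(c['orientation'])
def pr(p):
    v=q.inv().apply(np.array(p)-c['eye']);a=np.arctan2(np.hypot(v[0],v[1]),v[2]);k=c['fx']*a/np.hypot(v[0],v[1]);return ((c['cx']+k*v[0]-180)*2.5).round(1),((c['cy']+k*v[1]-60)*2.5).round(1)
for n,p in dict(piv=[.6352,-.0811,.078],tab=[.5429,-.1370,.069]).items(): print(n,pr(p))
pickle.dump({k:v for k,v in c.items() if k!='color'},open("w2.pkl","wb"))
E
```

```text
time: 4.32
ee_pos: [0.571, -0.1211, 0.0883]
eef_rot: [0.877, -0.481, 0.001, -0.001]
ft_force: [3.8, 1.4, -0.9]
width: 0.0154
t 4.3167 [ 0.571  -0.1211  0.0883] r 0.0756 ang -148.11 yaw -57.52 F [ 3.8  1.4 -0.9] w 0.0154
1.0 [0.0013 0.     0.    ] az -0.0087
2.0 [ 0.0026 -0.      0.    ] az -0.0175
3.0 [ 0.004  -0.0001  0.    ] az -0.0262
4.0 [ 0.0053 -0.0001  0.    ] az -0.0349
5.0 [ 0.0066 -0.0002  0.    ] az -0.0436
piv (np.float64(350.5), np.float64(157.3))
tab (np.float64(340.2), np.float64(562.8))
```

View pics/w2.png

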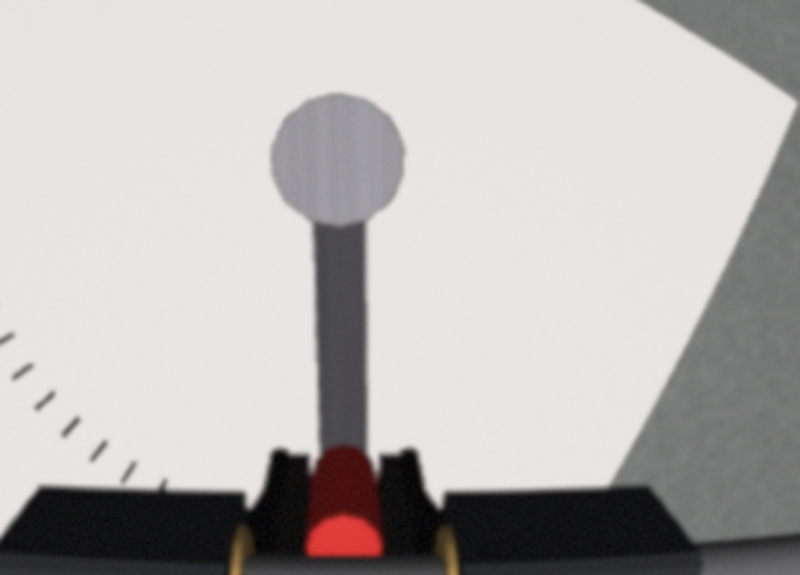

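The lever now points down the image, but the tab is hidden behind the gripper. I'll release, rise and look.

```bash
python3 -m crank '[{"x":0,"y":0,"z":0,"ax":0,"ay":0,"az":0,"claw":0.5},{"x":0,"y":0,"z":0,"ax":0,"ay":0,"az":0,"claw":0.2},{"x":0,"y":0,"z":0,"ax":0,"ay":0,"az":0,"claw":0},{"x":0,"y":0,"z":0,"ax":0,"ay":0,"az":0,"claw":-0.2},{"x":0,"y":0,"z":0,"ax":0,"ay":0,"az":0,"claw":-0.2}]' 8
python3 -m crank '[{"x":0,"y":0,"z":-0.01,"ax":0,"ay":0,"az":0,"claw":-0.2},{"x":0,"y":0,"z":-0.03,"ax":0,"ay":0,"az":0,"claw":-0.2},{"x":0,"y":0.01,"z":-0.06,"ax":0,"ay":0,"az":0,"claw":-0.2},{"x":0,"y":0.045,"z":-0.06,"ax":0,"ay":0,"az":0,"claw":-0.2},{"x":0,"y":0.08,"z":-0.06,"ax":0,"ay":0,"az":0,"claw":-0.2}]' 8
python3 -m crank '[{"x":0,"y":0.02,"z":0,"ax":0,"ay":0,"az":0,"claw":-0.2},{"x":0,"y":0.02,"z":0,"ax":0,"ay":0,"az":0,"claw":-0.2},{"x":0,"y":0.02,"z":0,"ax":0,"ay":0,"az":0,"claw":-0.2},{"x":0,"y":0.02,"z":0,"ax":0,"ay":0,"az":0,"claw":-0.2},{"x":0,"y":0.02,"z":0,"ax":0,"ay":0,"az":0,"claw":-0.2}]' 8
python3 - <<'E'
from bench import camera,r
import cv2
print(r.read_state()["ee_pos"])
c=camera("wrist"); cv2.imwrite("pics/w3full.png",c["color"])
cv2.imwrite("pics/w3.png",cv2.resize(c["color"][60:290,180:500],None,fx=2.5,fy=2.5,interpolation=cv2.INTER_CUBIC))
import pickle;pickle.dump({k:v for k,v in c.items() if k!='color'},open("w3.pkl","wb"))
E
```

```text
time: 4.78
ee_pos: [0.5691, -0.1205, 0.0881]
eef_rot: [0.875, -0.484, -0.0, 0.0]
ft_force: [-0.6, 0.3, -0.0]
width: 0.0405
time: 5.2
ee_pos: [0.5026, -0.1622, 0.1505]
eef_rot: [0.876, -0.483, 0.002, -0.001]
ft_force: [-0.4, -1.4, 0.7]
width: 0.0521
time: 5.62
ee_pos: [0.4855, -0.1727, 0.1486]
eef_rot: [0.875, -0.484, 0.0, -0.0]
ft_force: [0.4, -0.1, 0.3]
width: 0.0521
[ 0.48548496 -0.17268908  0.14856234]
```

View pics/w3.png

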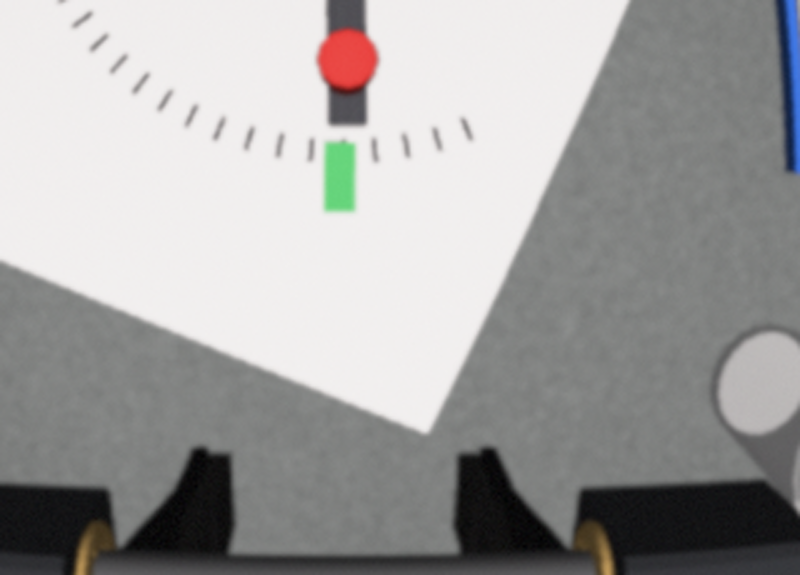

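The tab centre is at (340,178) and the arm end at (348,124). The lever is slightly off to the right, so I'll quantify that.

Run:
```python
from h import *
c=pickle.load(open("w3.pkl","rb")); q=R.from_quat(c["orientation"])
def P(u,v,z):
    a=np.array([u/2.5+180-c["cx"],v/2.5+60-c["cy"]]); n=np.hypot(*a); th=n/c["fx"]
    d=q.apply([*(np.sin(th)*a/n),np.cos(th)]); return c["eye"]+d*(z-c["eye"][2])/d[2]
piv=np.array([.6352,-.0811])
L={"handle":P(347.5,59,.115),"armend":P(348,122,.078),"arm0":P(346,5,.078),"tabin":P(340,143,.069),"tab":P(340,177,.069),"tabout":P(340,211,.069)}
for n,p in L.items():
    d=p[:2]-piv; print(n,p.round(4),"r",np.hypot(*d).round(4),"ang",np.degrees(np.arctan2(d[1],d[0])).round(2))
h=L["handle"][:2];e=L["tab"][:2]
print("dir handle->armend",np.degrees(np.arctan2(*(L["armend"]-L["arm0"])[1::-1])),"tab dir",np.degrees(np.arctan2(*(L["tabout"]-L["tabin"])[1::-1])))
```

```text
handle [ 0.5701 -0.1198  0.115 ] r 0.0757 ang -149.28
armend [ 0.557  -0.1284  0.078 ] r 0.0914 ang -148.81
arm0 [ 0.5868 -0.109   0.078 ] r 0.0558 ang -150.04
tabin [ 0.5502 -0.1299  0.069 ] r 0.098 ang -150.15
tab [ 0.5412 -0.1355  0.069 ] r 0.1086 ang -149.93
tabout [ 0.5321 -0.1412  0.069 ] r 0.1194 ang -149.74
dir handle->armend -146.87082759142544 tab dir -147.86786593076482
```

The lever overshoots by about 1.1° (estimates run from 0.7° to 1.4°). I'll go back, close on the handle at a spot shifted 1.5 mm the other way, and let the jaws centre it.

```bash
python3 -m crank '[{"x":0,"y":-0.03,"z":0,"ax":0,"ay":0,"az":0.01,"claw":-0.2},{"x":-0.0015,"y":-0.06,"z":0,"ax":0,"ay":0,"az":0.01,"claw":-0.2},{"x":-0.0015,"y":-0.085,"z":0,"ax":0,"ay":0,"az":0.01,"claw":-0.2},{"x":-0.0015,"y":-0.1,"z":0,"ax":0,"ay":0,"az":0.01,"claw":-0.2},{"x":-0.0015,"y":-0.1,"z":0,"ax":0,"ay":0,"az":0.01,"claw":-0.2}]' 8
python3 -m crank '[{"x":0,"y":0,"z":0.01,"ax":0,"ay":0,"az":0,"claw":-0.2},{"x":0,"y":0,"z":0.03,"ax":0,"ay":0,"az":0,"claw":-0.2},{"x":0,"y":0,"z":0.05,"ax":0,"ay":0,"az":0,"claw":0},{"x":0,"y":0,"z":0.06,"ax":0,"ay":0,"az":0,"claw":0},{"x":0,"y":0,"z":0.06,"ax":0,"ay":0,"az":0,"claw":0.2}]' 8
python3 -m crank '[{"x":0,"y":0,"z":0,"ax":0,"ay":0,"az":0,"claw":0.4},{"x":0,"y":0,"z":0,"ax":0,"ay":0,"az":0,"claw":0.7},{"x":0,"y":0,"z":0,"ax":0,"ay":0,"az":0,"claw":1},{"x":0,"y":0,"z":0,"ax":0,"ay":0,"az":0,"claw":1},{"x":0,"y":0,"z":0,"ax":0,"ay":0,"az":0,"claw":1}]' 8
python3 -m crank '[{"x":0,"y":0,"z":0,"ax":0,"ay":0,"az":0,"claw":1},{"x":0,"y":0,"z":0,"ax":0,"ay":0,"az":0,"claw":1},{"x":0,"y":0,"z":0,"ax":0,"ay":0,"az":0,"claw":1},{"x":0,"y":0,"z":0,"ax":0,"ay":0,"az":0,"claw":1},{"x":0,"y":0,"z":0,"ax":0,"ay":0,"az":0,"claw":1}]' 8
python3 arc.py 1|head -1
```

```text
time: 6.08
ee_pos: [0.5711, -0.1152, 0.1479]
eef_rot: [0.871, -0.491, -0.0, -0.001]
ft_force: [-0.5, 0.5, 0.1]
width: 0.0521
time: 6.5
ee_pos: [0.5664, -0.1195, 0.0853]
eef_rot: [0.87, -0.493, -0.002, 0.001]
ft_force: [-0.3, -0.3, -0.1]
width: 0.0425
time: 6.92
ee_pos: [0.5691, -0.1194, 0.089]
eef_rot: [0.87, -0.493, 0.001, -0.0]
ft_force: [0.0, -0.4, 3.3]
width: 0.0158
time: 7.33
ee_pos: [0.569, -0.1195, 0.0889]
eef_rot: [0.87, -0.493, 0.001, 0.0]
ft_force: [-1.2, -1.3, 5.9]
width: 0.0158
t 7.3333 [ 0.569  -0.1195  0.0889] r 0.0765 ang -149.87 yaw -59.08 F [-1.2 -1.3  5.9] w 0.0158
```

```bash
python3 -m crank '[{"x":-0.0006,"y":0,"z":0,"ax":0,"ay":0,"az":0.004,"claw":1},{"x":-0.0006,"y":0,"z":0,"ax":0,"ay":0,"az":0.004,"claw":1},{"x":-0.0006,"y":0,"z":0,"ax":0,"ay":0,"az":0.004,"claw":1},{"x":-0.0006,"y":0,"z":0,"ax":0,"ay":0,"az":0.004,"claw":0.5},{"x":-0.0006,"y":0,"z":0,"ax":0,"ay":0,"az":0.004,"claw":0.2}]' 8
python3 -m crank '[{"x":0,"y":0,"z":0,"ax":0,"ay":0,"az":0,"claw":0},{"x":0,"y":0,"z":0,"ax":0,"ay":0,"az":0,"claw":-0.2},{"x":0,"y":0,"z":-0.01,"ax":0,"ay":0,"az":0,"claw":-0.2},{"x":0,"y":0,"z":-0.03,"ax":0,"ay":0,"az":0,"claw":-0.2},{"x":0,"y":0,"z":-0.06,"ax":0,"ay":0,"az":0,"claw":-0.2}]' 8
python3 -m crank '[{"x":0,"y":0.02,"z":0,"ax":0,"ay":0,"az":0,"claw":-0.2},{"x":0,"y":0.05,"z":0,"ax":0,"ay":0,"az":0,"claw":-0.2},{"x":0,"y":0.07,"z":0,"ax":0,"ay":0,"az":0,"claw":-0.2},{"x":0,"y":0.07,"z":0,"ax":0,"ay":0,"az":0,"claw":-0.2},{"x":0,"y":0.07,"z":0,"ax":0,"ay":0,"az":0,"claw":-0.2}]' 8
python3 - <<'E'
from bench import camera,r
import cv2
print(r.read_state()["ee_pos"])
c=camera("wrist"); cv2.imwrite("pics/w4full.png",c["color"])
cv2.imwrite("pics/w4.png",cv2.resize(c["color"][40:240,200:440],None,fx=3,fy=3,interpolation=cv2.INTER_CUBIC))
import pickle;pickle.dump({k:v for k,v in c.items() if k!='color'},open("w4.pkl","wb"))
E
```

```text
time: 7.75
ee_pos: [0.5682, -0.1186, 0.0881]
eef_rot: [0.868, -0.496, -0.0, -0.0]
ft_force: [-0.6, -0.7, -0.8]
width: 0.0225
time: 8.17
ee_pos: [0.5668, -0.1184, 0.1472]
eef_rot: [0.868, -0.496, -0.002, 0.0]
ft_force: [0.6, -0.9, -0.2]
width: 0.0493
time: 8.58
ee_pos: [0.5076, -0.155, 0.149]
eef_rot: [0.868, -0.497, 0.001, 0.0]
ft_force: [0.5, 0.1, -0.2]
width: 0.052
[ 0.50758174 -0.15501918  0.14900235]
```

View pics/w4.png

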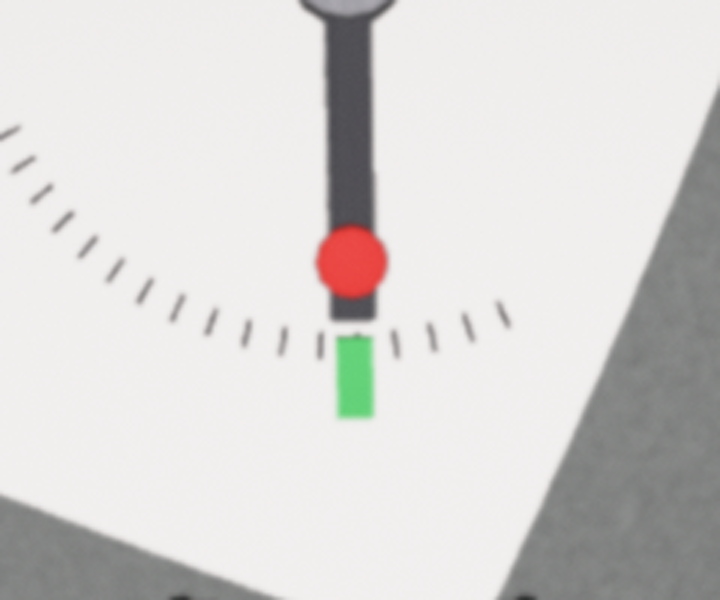

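The arm's centreline runs from (347,20) to (353.5,318) and extrapolates to (354.8,377). The tab is at (355.5,377), so the lever is set. Next, the cap.

```bash
python3 -m crank '[{"x":0,"y":0,"z":-0.02,"ax":0,"ay":0,"az":0,"claw":-0.5},{"x":0,"y":0,"z":-0.05,"ax":0,"ay":0,"az":0,"claw":-1},{"x":0,"y":0,"z":-0.06,"ax":0,"ay":0,"az":0,"claw":-1},{"x":0,"y":0,"z":-0.06,"ax":0,"ay":0,"az":0,"claw":-1},{"x":0,"y":0,"z":-0.06,"ax":0,"ay":0,"az":0,"claw":-1}]' 10
python3 -c "
from h import *
go(.5611,.0693,.17,-59.5)"
```

```text
time: 9.05
ee_pos: [0.5088, -0.1535, 0.2084]
eef_rot: [0.868, -0.496, 0.001, -0.0]
ft_force: [-0.2, 0.6, -0.4]
width: 0.0776
t 9.05 pos [ 0.5088 -0.1535  0.2084] yaw -59.46 F [-0.2  0.6 -0.4] w 0.0776 q7 -0.92
shift [-0.1653 -0.1582  0.0384] turn [-0.0005 -0.0003  0.0003]
```

```bash
python3 -m crank '[{"x":-0.025,"y":-0.024,"z":0,"ax":0,"ay":0,"az":0,"claw":-1},{"x":-0.05,"y":-0.048,"z":0,"ax":0,"ay":0,"az":0,"claw":-1},{"x":-0.075,"y":-0.072,"z":0,"ax":0,"ay":0,"az":0,"claw":-1},{"x":-0.1,"y":-0.096,"z":0,"ax":0,"ay":0,"az":0,"claw":-1},{"x":-0.12,"y":-0.115,"z":0,"ax":0,"ay":0,"az":0,"claw":-1}]' 10
python3 -m crank '[{"x":-0.015,"y":-0.014,"z":0.005,"ax":0,"ay":0,"az":0,"claw":-1},{"x":-0.03,"y":-0.028,"z":0.015,"ax":0,"ay":0,"az":0,"claw":-1},{"x":-0.045,"y":-0.043,"z":0.025,"ax":0,"ay":0,"az":0,"claw":-1},{"x":-0.045,"y":-0.043,"z":0.038,"ax":0,"ay":0,"az":0,"claw":-1},{"x":-0.045,"y":-0.043,"z":0.038,"ax":0,"ay":0,"az":0,"claw":-1}]' 10
python3 -c "
from h import *
go(.5611,.0693,.082,-59.5)
from bench import camera
import cv2
c=camera('wrist');cv2.imwrite('pics/w5.png',c['color'])
q=R.from_quat(c['orientation'])
v=q.inv().apply(np.array([.5611,.0693,.109])-c['eye']);a=np.arctan2(np.hypot(v[0],v[1]),v[2]);k=c['fx']*a/np.hypot(v[0],v[1]);print((c['cx']+k*v[0]).round(1),(c['cy']+k*v[1]).round(1))
m=c['color'].astype(int);b=(m[...,0]>90)&(m[...,0]-m[...,2]>60);b[:120]=0;b[:,:200]=0;b[:,450:]=0;ys,xs=np.nonzero(b);print('blue',xs.min(),xs.max(),ys.min(),ys.max())
"
```

```text
time: 9.47
ee_pos: [0.5459, 0.0109, 0.2069]
eef_rot: [0.869, -0.495, -0.001, -0.0]
ft_force: [0.9, 0.4, -0.8]
width: 0.0867
time: 9.88
ee_pos: [0.5586, 0.0695, 0.1665]
eef_rot: [0.869, -0.495, -0.002, 0.001]
ft_force: [-0.8, -1.8, 0.0]
width: 0.087
t 9.8833 pos [0.5586 0.0695 0.1665] yaw -59.35 F [-0.8 -1.8  0. ] w 0.087 q7 -1.42
shift [ 0.0017 -0.0024  0.0845] turn [0.0021 0.0016 0.0013]
320.5 219.0
blue 288 345 191 245
```

View pics/w5.png

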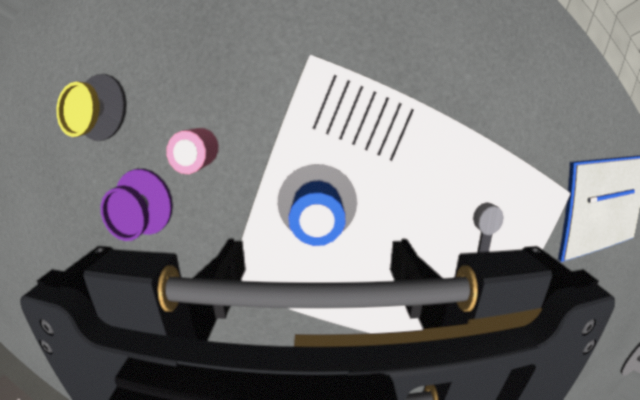

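The blue cap's top is at (317,218), centred between the fingers, and the path down is clear. Descending.

```bash
python3 -m crank '[{"x":0,"y":0,"z":0.015,"ax":0,"ay":0,"az":0,"claw":-1},{"x":0,"y":0,"z":0.035,"ax":0,"ay":0,"az":0,"claw":-1},{"x":0,"y":0,"z":0.06,"ax":0,"ay":0,"az":0,"claw":-1},{"x":0,"y":0,"z":0.078,"ax":0,"ay":0,"az":0,"claw":-1},{"x":0,"y":0,"z":0.086,"ax":0,"ay":0,"az":0,"claw":-1}]' 10
python3 -m crank '[{"x":0,"y":0,"z":0,"ax":0,"ay":0,"az":0,"claw":-0.8},{"x":0,"y":0,"z":0,"ax":0,"ay":0,"az":0,"claw":-0.5},{"x":0,"y":0,"z":0,"ax":0,"ay":0,"az":0,"claw":-0.4},{"x":0,"y":0,"z":0,"ax":0,"ay":0,"az":0,"claw":-0.3},{"x":0,"y":0,"z":0,"ax":0,"ay":0,"az":0,"claw":-0.3}]' 10
python3 -c "
from h import *
go(.5611,.0693,.082,-59.5)"
```

```text
time: 10.35
ee_pos: [0.5593, 0.0664, 0.0819]
eef_rot: [0.868, -0.497, -0.001, 0.001]
ft_force: [-0.7, 0.2, 0.1]
width: 0.087
time: 10.77
ee_pos: [0.5611, 0.0682, 0.0852]
eef_rot: [0.868, -0.497, 0.001, -0.0]
ft_force: [0.3, 0.5, -0.1]
width: 0.0624
t 10.7667 pos [0.5611 0.0682 0.0852] yaw -59.54 F [ 0.3  0.5 -0.1] w 0.0624 q7 -1.47
shift [-0.001  -0.0006  0.0032] turn [-0.0007 -0.0005 -0.0004]
```

```bash
python3 -m crank '[{"x":-0.001,"y":0,"z":0.003,"ax":0,"ay":0,"az":0,"claw":-0.2},{"x":-0.001,"y":0,"z":0.003,"ax":0,"ay":0,"az":0,"claw":0.1},{"x":-0.001,"y":0,"z":0.003,"ax":0,"ay":0,"az":0,"claw":0.5},{"x":-0.001,"y":0,"z":0.003,"ax":0,"ay":0,"az":0,"claw":1},{"x":-0.001,"y":0,"z":0.003,"ax":0,"ay":0,"az":0,"claw":1}]' 12
python3 -m crank '[{"x":0,"y":0,"z":0,"ax":0,"ay":0,"az":0,"claw":1},{"x":0,"y":0,"z":0,"ax":0,"ay":0,"az":0,"claw":1},{"x":0,"y":0,"z":0,"ax":0,"ay":0,"az":0,"claw":1},{"x":0,"y":0,"z":0,"ax":0,"ay":0,"az":0,"claw":1},{"x":0,"y":0,"z":0,"ax":0,"ay":0,"az":0,"claw":1}]' 12
python3 -c "
from h import *
go(.5611,.0693,.082,-59.5)"
```

```text
time: 11.18
ee_pos: [0.5599, 0.069, 0.0811]
eef_rot: [0.868, -0.496, -0.0, 0.0]
ft_force: [-0.3, 0.8, -0.9]
width: 0.0439
time: 11.6
ee_pos: [0.5599, 0.069, 0.0811]
eef_rot: [0.868, -0.496, 0.0, 0.0]
ft_force: [-0.2, 0.7, -0.9]
width: 0.0436
t 11.6 pos [0.5599 0.069  0.0811] yaw -59.53 F [-0.2  0.7 -0.9] w 0.0436 q7 -1.48
shift [ 0.0003 -0.0011 -0.0009] turn [ 0.     -0.     -0.0003]
```

Gripped at 43.6 mm. Lifting straight up.

```bash
python3 -m crank '[{"x":0,"y":0,"z":-0.006,"ax":0,"ay":0,"az":0,"claw":1},{"x":0,"y":0,"z":-0.015,"ax":0,"ay":0,"az":0,"claw":1},{"x":0,"y":0,"z":-0.03,"ax":0,"ay":0,"az":0,"claw":1},{"x":0,"y":0,"z":-0.05,"ax":0,"ay":0,"az":0,"claw":1},{"x":0,"y":0,"z":-0.07,"ax":0,"ay":0,"az":0,"claw":1}]' 12
python3 -m crank '[{"x":0,"y":0,"z":-0.012,"ax":0,"ay":0,"az":0,"claw":1},{"x":0,"y":0,"z":-0.024,"ax":0,"ay":0,"az":0,"claw":1},{"x":0,"y":0,"z":-0.03,"ax":0,"ay":0,"az":0,"claw":1},{"x":0,"y":0,"z":-0.03,"ax":0,"ay":0,"az":0,"claw":1},{"x":0,"y":0,"z":-0.03,"ax":0,"ay":0,"az":0,"claw":1}]' 12
python3 -c "
from h import *
go(.5144,.352,.18,-59.5)"
```

```text
time: 12.02
ee_pos: [0.5598, 0.0692, 0.1526]
eef_rot: [0.868, -0.496, -0.0, -0.0]
ft_force: [0.3, -0.4, -0.1]
width: 0.0434
time: 12.43
ee_pos: [0.5598, 0.0689, 0.1807]
eef_rot: [0.868, -0.497, -0.0, 0.0]
ft_force: [0.3, 0.5, -0.1]
width: 0.0433
t 12.4333 pos [0.5598 0.0689 0.1807] yaw -59.54 F [ 0.3  0.5 -0.1] w 0.0433 q7 -1.42
shift [-0.267  -0.1044  0.0007] turn [ 0.0002 -0.     -0.0003]
```

```bash
python3 -m crank '[{"x":-0.015,"y":-0.006,"z":0,"ax":0,"ay":0,"az":0,"claw":1},{"x":-0.04,"y":-0.0156,"z":0,"ax":0,"ay":0,"az":0,"claw":1},{"x":-0.068,"y":-0.0266,"z":0,"ax":0,"ay":0,"az":0,"claw":1},{"x":-0.097,"y":-0.038,"z":0,"ax":0,"ay":0,"az":0,"claw":1},{"x":-0.125,"y":-0.049,"z":0,"ax":0,"ay":0,"az":0,"claw":1}]' 12
python3 -m crank '[{"x":-0.028,"y":-0.011,"z":0,"ax":0,"ay":0,"az":0,"claw":1},{"x":-0.057,"y":-0.022,"z":0,"ax":0,"ay":0,"az":0,"claw":1},{"x":-0.085,"y":-0.033,"z":0,"ax":0,"ay":0,"az":0,"claw":1},{"x":-0.11,"y":-0.043,"z":0,"ax":0,"ay":0,"az":0,"claw":1},{"x":-0.12,"y":-0.047,"z":0,"ax":0,"ay":0,"az":0,"claw":1}]' 12
python3 -c "
from h import *
go(.5144,.352,.10,-59.5)"
```

```text
time: 12.85
ee_pos: [0.5379, 0.2026, 0.1799]
eef_rot: [0.868, -0.497, -0.001, 0.001]
ft_force: [0.3, 1.0, -0.3]
width: 0.0437
time: 13.27
ee_pos: [0.5159, 0.3329, 0.1799]
eef_rot: [0.869, -0.494, -0.001, 0.0]
ft_force: [-0.1, 0.2, -1.2]
width: 0.0439
t 13.2667 pos [0.5159 0.3329 0.1799] yaw -59.26 F [-0.1  0.2 -1.2] w 0.0439 q7 -1.92
shift [-0.017  -0.0086  0.08  ] turn [0.0007 0.0011 0.0021]
```

```bash
python3 -m crank '[{"x":-0.01,"y":-0.004,"z":0,"ax":0,"ay":0,"az":0,"claw":1},{"x":-0.02,"y":-0.0085,"z":0.015,"ax":0,"ay":0,"az":0,"claw":1},{"x":-0.02,"y":-0.0085,"z":0.035,"ax":0,"ay":0,"az":0,"claw":1},{"x":-0.02,"y":-0.0085,"z":0.055,"ax":0,"ay":0,"az":0,"claw":1},{"x":-0.02,"y":-0.0085,"z":0.07,"ax":0,"ay":0,"az":0,"claw":1}]' 12
python3 -m crank '[{"x":0,"y":0,"z":0,"ax":0,"ay":0,"az":0,"claw":1},{"x":0,"y":0,"z":0,"ax":0,"ay":0,"az":0,"claw":1},{"x":0,"y":0,"z":0,"ax":0,"ay":0,"az":0,"claw":1},{"x":0,"y":0,"z":0,"ax":0,"ay":0,"az":0,"claw":1},{"x":0,"y":0,"z":0,"ax":0,"ay":0,"az":0,"claw":1}]' 12
python3 -c "
from h import *
go(.5144,.352,.0615,-59.5)
from bench import camera
import cv2
z=lambda a:cv2.resize(a,None,fx=4,fy=4,interpolation=cv2.INTER_CUBIC)
c=camera('scene');p=camera('top');w=camera('wrist')
cv2.imwrite('pics/m6.png',np.hstack([z(c['color'][80:190,350:450]),z(p['color'][180:290,100:200])]))
cv2.imwrite('pics/w6.png',w['color'])
pickle.dump(w,open('w6.pkl','wb'))"
```

```text
time: 13.68
ee_pos: [0.5155, 0.3488, 0.108]
eef_rot: [0.868, -0.497, -0.0, 0.001]
ft_force: [-0.4, -0.7, -0.6]
width: 0.0439
time: 14.1
ee_pos: [0.5162, 0.3506, 0.1122]
eef_rot: [0.868, -0.497, 0.0, -0.001]
ft_force: [0.3, -0.5, -0.7]
width: 0.0435
t 14.1 pos [0.5162 0.3506 0.1122] yaw -59.55 F [ 0.3 -0.5 -0.7] w 0.0435 q7 -1.99
shift [-0.0021  0.0009  0.0506] turn [-0.0008 -0.0001 -0.0005]
```

View pics/m6.png

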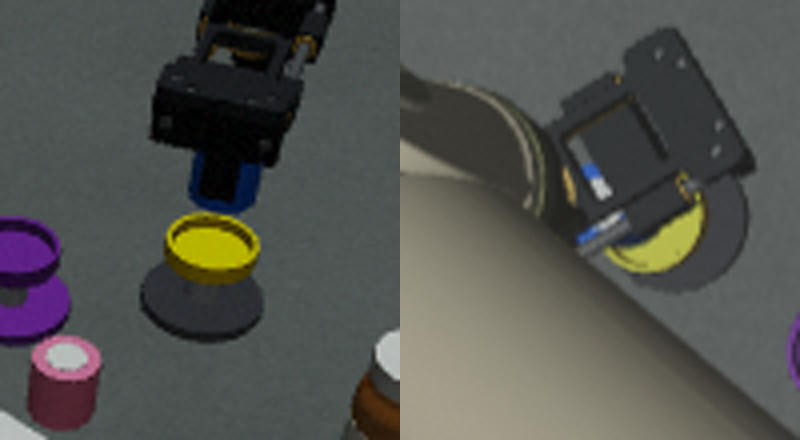

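View pics/w6.png

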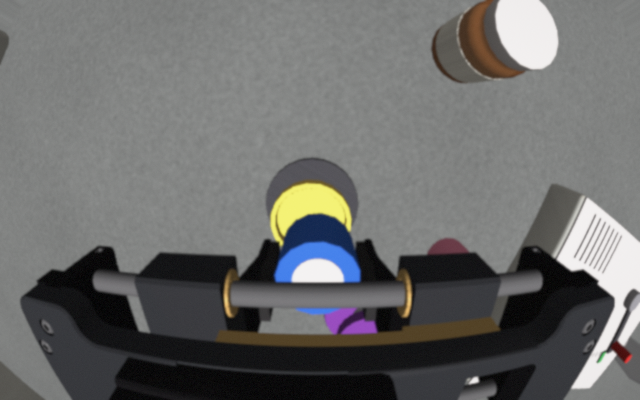

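Ten pictures have been viewed. The wrist view shows the cap at (318,275) and the cup rim's left, top and right extremes at about (271,215), (312,182) and (352,215). In the scene crop, the cup rim's centre is at (212,243) and the cap spans x 190–259. Computing the cup centre from both.

Run:
```python
from h import *
s=pickle.load(open("scene.pkl","rb")); w=pickle.load(open("w6.pkl","rb"))
def pin(c,p): v=R.from_quat(c["orientation"]).inv().apply(np.array(p)-c["eye"]); return np.array([c["cx"]+c["fx"]*v[0]/v[2],c["cy"]+c["fy"]*v[1]/v[2]])
def fish(c,p):
    v=R.from_quat(c["orientation"]).inv().apply(np.array(p)-c["eye"]); n=np.hypot(v[0],v[1]); k=c["fx"]*np.arctan2(n,v[2])/n; return np.array([c["cx"]+k*v[0],c["cy"]+k*v[1]])
tcp=np.array([.5162,.3506,.1122]); th=np.linspace(0,2*np.pi,180)
def circ(f,c,x,y,z,rad):
    P=np.array([f(c,[x+rad*np.cos(t),y+rad*np.sin(t),z]) for t in th]); return P[:,0].min(),P[:,0].max(),P[:,1].min(),P[:,1].max()
for xy in((.5144,.352),(.5144,.3533),(.5144,.3504)):
    print(xy,"scene crop rim",[round(float((v-o)*4),1) for v,o in zip(circ(pin,s,*xy,.055,.031),(350,350,80,80))],"wrist rim",np.round(circ(fish,w,*xy,.055,.031),1))
print("cap@tcp scene bottom",[round(float((v-o)*4),1) for v,o in zip(circ(pin,s,tcp[0],tcp[1],tcp[2]-.0161,.022),(350,350,80,80))],"wrist top",np.round(circ(fish,w,tcp[0],tcp[1],tcp[2]+.0279,.022),1))
# measure yellow in the wrist and scene images
for n,im,sl in(("wrist",w["color"],(slice(150,270),slice(230,390))),("scene0",s["color"],(slice(120,170),slice(370,440)))):
    m=im[sl].astype(int); b=(m[...,2]-m[...,0]>50)&(m[...,1]-m[...,0]>40); ys,xs=np.nonzero(b); print(n,"yellow",xs.min()+sl[1].start,xs.max()+1+sl[1].start,ys.min()+sl[0].start,ys.max()+1+sl[0].start)
```

```text
(0.5144, 0.352) scene crop rim [162.9, 256.7, 215.2, 272.2] wrist rim [274.9 356.4 183.  259.4]
(0.5144, 0.3533) scene crop rim [164.3, 258.0, 214.5, 271.5] wrist rim [273.4 355.  182.1 258.6]
(0.5144, 0.3504) scene crop rim [161.2, 255.0, 216.0, 273.1] wrist rim [276.8 358.1 184.1 260.3]
cap@tcp scene bottom [185.9, 254.3, 174.8, 215.0] wrist top [275.5 362.5 240.8 314.9]
wrist yellow 270 352 181 246
scene0 yellow 391 415 133 151
```

The cup is about 2.5 mm further along tool -x. I'll correct that and descend in two stages.

```bash
python3 -m crank '[{"x":-0.0025,"y":0.001,"z":0.005,"ax":0,"ay":0,"az":0,"claw":1},{"x":-0.0025,"y":0.001,"z":0.013,"ax":0,"ay":0,"az":0,"claw":1},{"x":-0.0025,"y":0.001,"z":0.022,"ax":0,"ay":0,"az":0,"claw":1},{"x":-0.0025,"y":0.001,"z":0.029,"ax":0,"ay":0,"az":0,"claw":1},{"x":-0.0025,"y":0.001,"z":0.033,"ax":0,"ay":0,"az":0,"claw":1}]' 12
python3 -m crank '[{"x":0,"y":0,"z":0,"ax":0,"ay":0,"az":0,"claw":1},{"x":0,"y":0,"z":0,"ax":0,"ay":0,"az":0,"claw":1},{"x":0,"y":0,"z":0.003,"ax":0,"ay":0,"az":0,"claw":1},{"x":0,"y":0,"z":0.006,"ax":0,"ay":0,"az":0,"claw":1},{"x":0,"y":0,"z":0.008,"ax":0,"ay":0,"az":0,"claw":1}]' 12
python3 -m crank '[{"x":0,"y":0,"z":0,"ax":0,"ay":0,"az":0,"claw":1},{"x":0,"y":0,"z":0,"ax":0,"ay":0,"az":0,"claw":1},{"x":0,"y":0,"z":0,"ax":0,"ay":0,"az":0,"claw":1},{"x":0,"y":0,"z":0,"ax":0,"ay":0,"az":0,"claw":1},{"x":0,"y":0,"z":0,"ax":0,"ay":0,"az":0,"claw":1}]' 12
python3 -c "
from h import *
go(.514,.3525,.0615,-59.5)
from bench import camera
import cv2
c=camera('scene')
cv2.imwrite('pics/s7.png',cv2.resize(c['color'][90:190,350:450],None,fx=6,fy=6,interpolation=cv2.INTER_CUBIC))"
```

```text
time: 14.67
ee_pos: [0.5129, 0.3515, 0.0763]
eef_rot: [0.868, -0.496, -0.0, 0.001]
ft_force: [0.2, 0.9, -0.4]
width: 0.0437
time: 15.08
ee_pos: [0.5136, 0.352, 0.0699]
eef_rot: [0.868, -0.496, 0.0, -0.0]
ft_force: [0.8, -1.0, -0.5]
width: 0.0435
time: 15.5
ee_pos: [0.5136, 0.3521, 0.0703]
eef_rot: [0.868, -0.496, 0.0, -0.0]
ft_force: [0.6, -0.2, -0.3]
width: 0.0437
t 15.5 pos [0.5136 0.3521 0.0703] yaw -59.53 F [ 0.6 -0.2 -0.3] w 0.0437 q7 -2.01
shift [-0.0001 -0.0006  0.0088] turn [-0.0001 -0.     -0.0003]
```

View pics/s7.png

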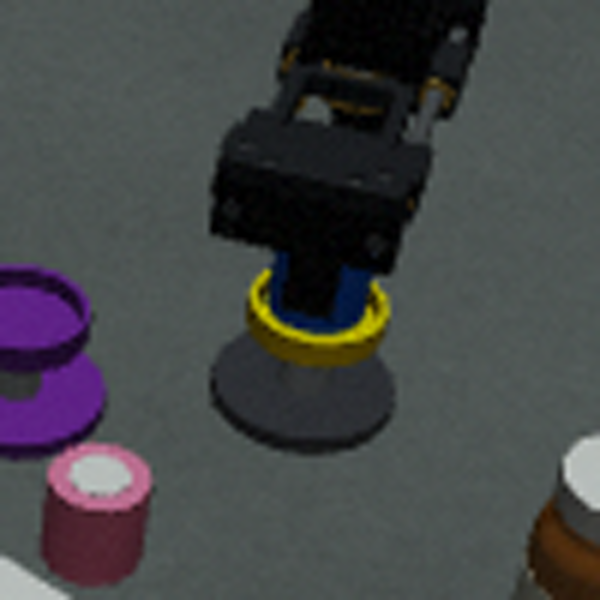

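The cap spans x 272–370 and the cup 247–389, so they're centred within about 1 mm and the cap bottom is just inside the rim. No contact force yet. Lowering the last 9 mm.

```bash
python3 -m crank '[{"x":0,"y":0,"z":0.002,"ax":0,"ay":0,"az":0,"claw":1},{"x":0,"y":0,"z":0.004,"ax":0,"ay":0,"az":0,"claw":1},{"x":0,"y":0,"z":0.006,"ax":0,"ay":0,"az":0,"claw":1},{"x":0,"y":0,"z":0.007,"ax":0,"ay":0,"az":0,"claw":1},{"x":0,"y":0,"z":0.0075,"ax":0,"ay":0,"az":0,"claw":1}]' 12
python3 -m crank '[{"x":0,"y":0,"z":0,"ax":0,"ay":0,"az":0,"claw":1},{"x":0,"y":0,"z":0.0005,"ax":0,"ay":0,"az":0,"claw":1},{"x":0,"y":0,"z":0.001,"ax":0,"ay":0,"az":0,"claw":1},{"x":0,"y":0,"z":0.001,"ax":0,"ay":0,"az":0,"claw":1},{"x":0,"y":0,"z":0.001,"ax":0,"ay":0,"az":0,"claw":1}]' 12
```

```text
time: 15.97
ee_pos: [0.5134, 0.3519, 0.0623]
eef_rot: [0.868, -0.496, -0.0, 0.0]
ft_force: [0.6, -0.3, -0.2]
width: 0.0439
time: 16.38
ee_pos: [0.5135, 0.3521, 0.0616]
eef_rot: [0.868, -0.496, 0.0, 0.0]
ft_force: [0.7, 0.3, -0.3]
width: 0.0435
```

```bash
python3 -m crank '[{"x":0,"y":0,"z":0.0005,"ax":0,"ay":0,"az":0,"claw":1},{"x":0,"y":0,"z":0.0005,"ax":0,"ay":0,"az":0,"claw":1},{"x":0,"y":0,"z":0.001,"ax":0,"ay":0,"az":0,"claw":1},{"x":0,"y":0,"z":0.001,"ax":0,"ay":0,"az":0,"claw":1},{"x":0,"y":0,"z":0.001,"ax":0,"ay":0,"az":0,"claw":1}]' 12
```

```text
time: 16.8
ee_pos: [0.5136, 0.3521, 0.0611]
eef_rot: [0.868, -0.496, 0.0, -0.0]
ft_force: [-1.8, -1.4, 5.4]
width: 0.0436
```

Contact at 5.4 N with the TCP at 61.1 mm, where floor contact was expected. Releasing slowly, then rising.

```bash
python3 -m crank '[{"x":0,"y":0,"z":0,"ax":0,"ay":0,"az":0,"claw":-0.05},{"x":0,"y":0,"z":0,"ax":0,"ay":0,"az":0,"claw":-0.1},{"x":0,"y":0,"z":0,"ax":0,"ay":0,"az":0,"claw":-0.15},{"x":0,"y":0,"z":0,"ax":0,"ay":0,"az":0,"claw":-0.25},{"x":0,"y":0,"z":0,"ax":0,"ay":0,"az":0,"claw":-0.35}]' 12
python3 -m crank '[{"x":0,"y":0,"z":0,"ax":0,"ay":0,"az":0,"claw":-0.4},{"x":0,"y":0,"z":0,"ax":0,"ay":0,"az":0,"claw":-0.4},{"x":0,"y":0,"z":-0.006,"ax":0,"ay":0,"az":0,"claw":-0.4},{"x":0,"y":0,"z":-0.02,"ax":0,"ay":0,"az":0,"claw":-0.4},{"x":0,"y":0,"z":-0.045,"ax":0,"ay":0,"az":0,"claw":-0.4}]' 12
python3 -m crank '[{"x":0,"y":0,"z":-0.03,"ax":0,"ay":0,"az":0,"claw":-0.4},{"x":0,"y":0,"z":-0.06,"ax":0,"ay":0,"az":0,"claw":-0.4},{"x":0,"y":0,"z":-0.09,"ax":0,"ay":0,"az":0,"claw":-0.4},{"x":0,"y":0,"z":-0.09,"ax":0,"ay":0,"az":0,"claw":-0.4},{"x":0,"y":0,"z":-0.09,"ax":0,"ay":0,"az":0,"claw":-0.4}]' 12
python3 - <<'E'
from bench import camera
import cv2,numpy as np
c=camera('scene')['color']; p=camera('top')['color']; cv2.imwrite("pics/s8f.png",c); cv2.imwrite("pics/t8f.png",p)
a=cv2.resize(c[80:320,130:530],(800,480),interpolation=cv2.INTER_CUBIC)
a[300:480,600:800]=cv2.resize(c[110:173,370:440],(200,180),interpolation=cv2.INTER_CUBIC)
cv2.imwrite("pics/m8.png",a)
E
```

```text
time: 17.22
ee_pos: [0.5135, 0.352, 0.0605]
eef_rot: [0.868, -0.496, -0.0, 0.0]
ft_force: [0.1, 0.1, 0.0]
width: 0.0552
time: 17.63
ee_pos: [0.5125, 0.3512, 0.1049]
eef_rot: [0.868, -0.496, -0.001, 0.002]
ft_force: [1.0, -0.3, 0.4]
width: 0.0609
time: 18.05
ee_pos: [0.5142, 0.353, 0.1988]
eef_rot: [0.868, -0.496, 0.001, -0.002]
ft_force: [-0.0, -1.0, -0.3]
width: 0.061
```

View pics/m8.png

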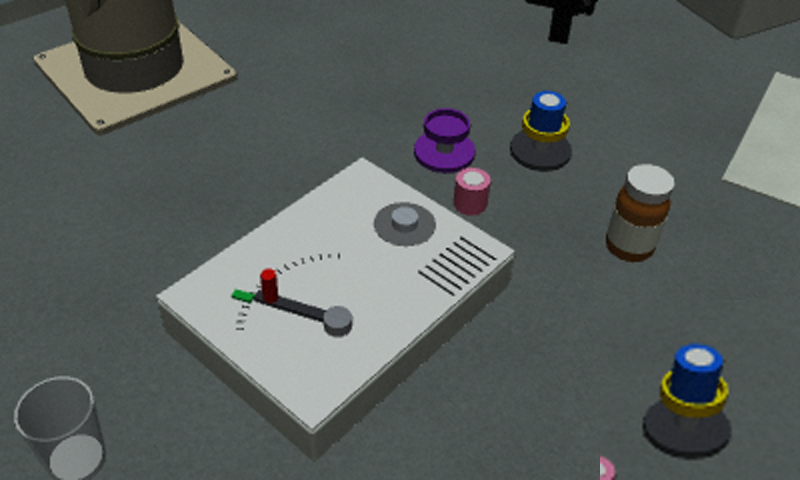

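The cap stands upright in the yellow cup at (548,112), with the inset showing it level, and the well is open at (404,219). The lever at (268,285) points at the tab at (242,296). The jar and beaker haven't moved and the gripper is clear, so I'll hand in.

```bash
python3 -c "
from bench import close_job
print(close_job())"
```

```text
the job is handed in; nothing more can be done
None
```

The photometer is ready for its next sample, and the job was handed in at about 18 s of the 61 s allowed.

- **Lever:** I swung it first, gripping the red handle. It overshot the tab by about 1°, so I gripped it again and nudged it back. The next wrist picture showed the arm's centreline passing within 1 px of the middle of the green tab (crop enlarged 3×).
- **Cap:** I lifted it straight up and lowered it into the yellow cup with a light touch of about 5 N, at the height expected for the cup floor. I then released it and raised the gripper clear. The last scene picture shows it upright in the yellow cup, white dot up, with the well open.
- **Bystanders:** The jar and beaker look unmoved in that same picture.

My position estimates for the cup differed by 2–3 mm between the cameras. I corrected 2.5 mm before lowering, and the cap then sat within about 1 mm of the cup's centre. I noticed no failed checks, but I didn't re-measure the lever angle after placing the cap; in the last picture it still points at the tab.

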